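Seat a vial stopper with a bench lever press

ROBOT

A 7-joint arm with a two-finger parallel gripper is mounted at the origin on a cart in front of the work surface, level with it; the furniture and walls round the work are solid. World frame = base frame: x ahead of the robot, y to its left, z up, the work surface at z = 0. Lengths are in m, angles in rad, forces in N, time in s.
With the tool pointing down it reaches from about 0.4 to 0.9 m from the base axis. Payload 5.6 kg.
Tool frame: the origin (TCP) lies midway between the tips of the shut fingers; the grasp point (between the pads) lies 19 mm behind it; y points along the fingers, z is the direction in which the jaws open and shut, and the axes are right-handed (so a half turn about y gives the same grasp; the last joint's range is limited). The gripper opens to 92 mm and grips with 3 to 60 N. Pads are 20 mm wide; open, the fingers measure 128 mm over their backs; the gripper's body (75 mm by 189 mm) begins 69 mm behind the grasp point.
Start: joints at [-1.174, 0.468, -0.012, 1.603, 0.006, 1.071, -0.056], TCP at [0.277, 0.588, 0.215] pointing down, gripper open.
Joint ranges: [-2.53, 2.53], [-0.31, 2.02], [-1.57, 1.55], [0.28, 2.44], [-1.29, 4.43], [0.15, 1.84], [-2.92, 2.92]. Speed limits (rad/s): [2.57, 2.57, 3.14, 3.14, 3.14, 3.14, 3.14].

INTERFACE

Orientations are given as a 3x3 rotation matrix whose columns are the frame's x, y, z axes.
In Python, from station import env, effector, solver, viewer, workorder, search_frame, tip_of gives the robot as it stands. Calls block until the motion is done:
- env.reach(position, orientation): joint-space move of the TCP to a pose.
- env.movel(position, frame=None, rate=0.15): straight line of the TCP; frame=None keeps the orientation; rate is the mean speed in m/s.
- env.goto_joints(angles): joint-space move.
- effector.release() and effector.grasp(squeeze=None): open the fingers fully, or close them until they stop; squeeze is the grip in N (None keeps the last).
- env.pause(seconds).
- solver.inverse_kinematics(position, orientation): joint angles nearest the present ones, or None.
- env.sense(): the state.
- viewer.read_camera(name): name is "side" or "top"; returns (picture, depth): 480x640x3 uint8, red, green, blue; 480x640 float32, m along the optical axis (not along the pixel's ray), 0 where there is no reading.
- viewer.camera_info(name): a dict with "intrinsics" (3x3 intrinsics, pixels), "eye" and "rotation" of the camera in the world. Camera axes: x right, y up, looking along -z (the intrinsics and any distortion apply to the point x, -y, -z); pixel columns grow to the right and rows downward; lengths in m; the calibration is good to about 2 mm. A picture is of the moment at which its call begins. camera_info takes no time and is no camera call.
A pose or a line that the arm cannot do raises env.PlanningError and nothing moves.
- workorder.finish_job(): hands the job in, once; it reports no verdict.
Trained networks look in the newest picture that a camera, given by its name, has taken for a name from the list of things; names that differ only in an ending like _2 or _b are one class to them, and where a whole thing is asked for, a point or a joint stands for the part that bears it (a point fixed in the world has none). Each returns a list of dicts, best first, with "score" (0 to 1); they miss things now and then, are a little off and sometimes report something else, mostly with a low value. They report only what shows in the picture. A call takes as long as a camera call. They do not tell look-alikes from the thing itself.
- search_frame(camera, name): "at" ([x, y, z] in m, in world coordinates, good to about 4 mm: the middle of the surface that is visible of it).
- tip_of(camera, name): "at" ([x, y, z] in m, in world coordinates, good to about 4 mm: a listed point, or the origin of a listed thing).
The state is a dict: "t": time; "joint_positions": joint angles; "joint_velocities": joint speeds; "tau": joint torques, N m; "ee_pos": TCP position; "tcp_rot": TCP orientation; "wrist_force": force on the tool from outside, world axes, zero at the start; "moment": the same for the moment, N m; "gripper_width": finger opening in m.
Only numpy, scipy, OpenCV 4.12 (cv2) and the standard library are available. Lean on these libraries where they do the work, as an engineer would, in place of code of your own. Each camera call takes 0.05 s, during which the arm holds its last target.

TASK

Two hand presses stand on the bench, each holding a vial whose stopper is only half in. Seat the red stopper of the amber vial: push the lever of the press it stands in down to its stop, then let the lever come all the way back up. Leave the other press, with the blue stopper, alone.

Things in the scene. Friction and masses are not known exactly. Their poses are not given: they have to be found in the camera images.
- lever_a (a joint): Lever of the press that holds the amber vial with the red stopper, in rad: 0 up at rest, 0.8 down at the stop. A spring always returns it to 0; pushing its plate down takes about 3 N at first, 8 to 10 N at the stop. It drives the ram, which meets the stopper at about 0.47. The plate's centre is 0.22 m above the bench at rest, 0.095 m at the stop. The hinge line lies 160 mm from it.
- plate_a (a point): Centre of the black palm plate at that lever's free end (44 mm along the lever, 50 across, 12 thick). Frame turns with the lever: x along it from plate to hinge, y across it (level), z out of the upper face. At rest the plate end is raised 0.45 rad above level, at the stop 0.35 below. The lever points from the fixed white press (150 x 100 x 205 mm, head 85 mm behind this point) to the robot.
- stopper_a (a joint): How far the red stopper has been pushed into the amber vial (32 mm across, 61 mm tall with the stopper up), in m: 0 to 0.002 at the start, 0.010 at most; the ram brings it to about 0.0095 when the lever is at its stop. It stays where it is pushed.
- lever_b (a joint): Lever of the other, identical press, which holds the clear vial with the blue stopper; same values. To be left up at 0.
Things that resemble listed ones, but are neither listed nor needed, are in the scene too. Of the things that look like the part that bears stopper_a, the smallest one is meant.

How it is judged:
By the outcome, as a careful person would: the job done as asked, in the order asked, and still so for the second after the job is handed in, with the robot touching nothing.
It also fails if it takes over 35 s, if anything falls off the work surface, if the arm or the gripper's body presses on something with over 40 N, if the wrist force passes 120 N, or if a joint passes its speed limit or range.

## Working session

There is one attempt and no reset: what is moved stays moved. The work goes in short steps, each a Python script; the robot and the scene stay as the last script left them, time stands still between calls to the robot, and variables do not carry over. Pictures are saved under pics/ and viewed, and the job is handed in when it is done.

```bash
mkdir -p pics; ls; cat > h.py <<'E'
from station import env, effector, solver, viewer, workorder, search_frame, tip_of
import numpy as np, cv2
def snap(n,f):
    p,d=viewer.read_camera(n); cv2.imwrite('pics/'+f,p[:,:,::-1]); return p,d
def proj(n,P):
    c=viewer.camera_info(n); q=np.array(c['rotation']).T@(np.array(P)-c['eye']); q=np.array([q[0],-q[1],-q[2]]); u=np.array(c['intrinsics'])@q; return u[:2]/u[2]
def unproj(n,u,v,d):
    c=viewer.camera_info(n); q=np.linalg.inv(np.array(c['intrinsics']))@[u,v,1]*d; return np.array(c['rotation'])@[q[0],-q[1],-q[2]]+c['eye']
E
python3 - <<'E'
from h import *
for n in('side','top'):
    p,d=snap(n,n+'1.png'); i=viewer.camera_info(n); print(n,np.round(i['eye'],3),[k for k in i])
    for k in('plate_a','lever_a','stopper_a'):
        for f in(search_frame,tip_of):
            try:
                for r in f(n,k): print(k,f.__name__,np.round(r['at'],3),round(r['score'],2),np.round(proj(n,r['at'])))
            except Exception as e: print(k,f.__name__,e)
s=env.sense();print(s['t'],s['tcp_rot'])
E
```

```text
pics
side [ 0.291 -0.766  0.541] ['intrinsics', 'eye', 'rotation']
plate_a call [ 0.473 -0.122  0.221] 0.92 [300. 246.]
lever_a call [ 0.54  -0.123  0.194] 0.88 [341. 256.]
lever_a call it knows: plate
stopper_a call [ 0.588 -0.099  0.079] 0.58 [359. 307.]
stopper_a call [ 0.614 -0.218  0.082] 0.54 [403. 342.]
stopper_a call [0.485 0.019 0.076] 0.44 [285. 283.]
stopper_a call it knows: plate
top [0.336 0.022 1.113] ['intrinsics', 'eye', 'rotation']
plate_a call [ 0.521 -0.116  0.2  ] 0.63 [377. 240.]
plate_a call [ 0.474 -0.121  0.22 ] 0.65 [386. 263.]
lever_a call [0.467 0.272 0.198] 0.81 [166. 300.]
lever_a call [ 0.521 -0.119  0.195] 0.56 [379. 240.]
lever_a call it knows: plate
stopper_a call [0.487 0.026 0.079] 0.76 [304. 279.]
stopper_a call [ 0.616 -0.213  0.079] 0.47 [409. 202.]
stopper_a call it knows: plate
0.5 [[ 9.04822879e-01  5.38719736e-05  4.25788157e-01]
 [-4.25788153e-01 -7.34258036e-05  9.04822880e-01]
 [ 8.00084318e-05 -9.99999996e-01 -4.34992989e-05]]
```

View pics/side1.png

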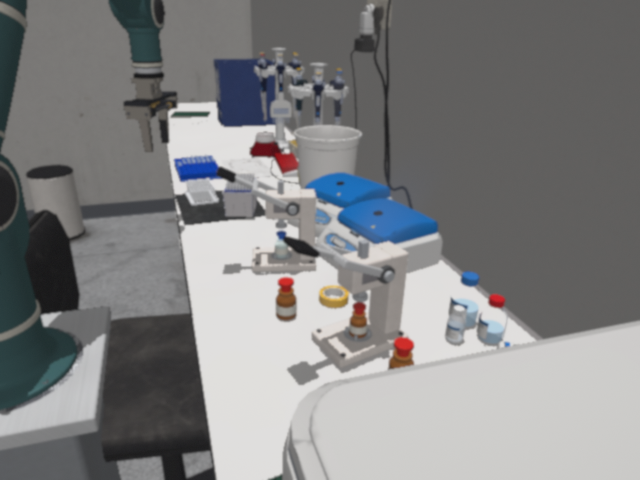

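View pics/top1.png

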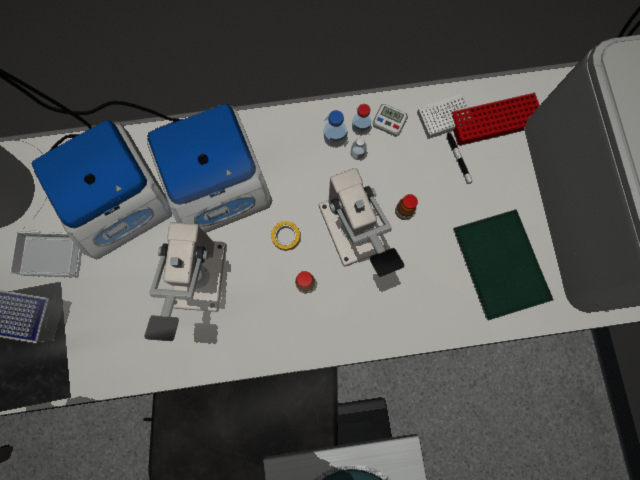

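The side view shows three amber vials with red stoppers: one inside the near press at (359,320), and larger loose ones at (286,300) and (402,360). There are two presses, with plates at side (300,246) and (228,175), which are top (386,262) and (162,328). The far one appears to hold the clear/blue vial. I'll check this in a crop and measure the near plate.

```bash
python3 - <<'E'
from h import *
p=cv2.imread('pics/side1.png')
cv2.imwrite('pics/crop1.png',cv2.resize(p[215:375,215:425],None,fx=3.6,fy=3.6,interpolation=cv2.INTER_CUBIC))
for n,c in(('top',(386,262)),('side',(300,246))):
    q,d=viewer.read_camera(n); P=[]
    for v in range(c[1]-25,c[1]+26):
        for u in range(c[0]-28,c[0]+29):
            if d[v,u]>0 and q[v,u].max()<70:
                X=unproj(n,u,v,d[v,u])
                if .17<X[2]<.26: P.append(X)
    P=np.array(P); m=np.median(P,0); P=P[np.linalg.norm(P-m,axis=1)<.05]
    m=P.mean(0); w,s,V=np.linalg.svd(P-m); print(n,len(P),m.round(4),(s/np.sqrt(len(P))).round(4)); print(V.round(3))
    r=cv2.minAreaRect((P[:,:2]*1000).astype(np.float32)); print(r)
# press head top centre (cream), lever arms
q,d=viewer.read_camera('top')
for u,v in((347,178),(352,190),(360,212),(344,212),(384,205)): 
    print((u,v),unproj('top',u,v,d[v,u]).round(3))
E
```

```text
top 625 [ 0.4753 -0.1203  0.2255] [0.014  0.0129 0.002 ]
[[ 0.16  -0.986  0.056]
 [ 0.91   0.125 -0.395]
 [ 0.383  0.114  0.917]]
((480.319091796875, -120.05007934570312), (49.08219528198242, 49.17736053466797), 13.742170333862305)
side 309 [ 0.4717 -0.1341  0.2253] [0.0139 0.0098 0.0026]
[[ 0.753 -0.576 -0.318]
 [ 0.542  0.817 -0.195]
 [ 0.372 -0.026  0.928]]
((474.80865478515625, -125.31521606445312), (40.08829116821289, 42.56377029418945), 10.324098587036133)
(347, 178) [ 0.653 -0.082  0.176]
(352, 190) [ 0.629 -0.088  0.173]
(360, 212) [ 0.584 -0.096  0.174]
(344, 212) [ 0.592 -0.068  0.158]
(384, 205) [ 0.638 -0.174  0.001]
```

View pics/crop1.png

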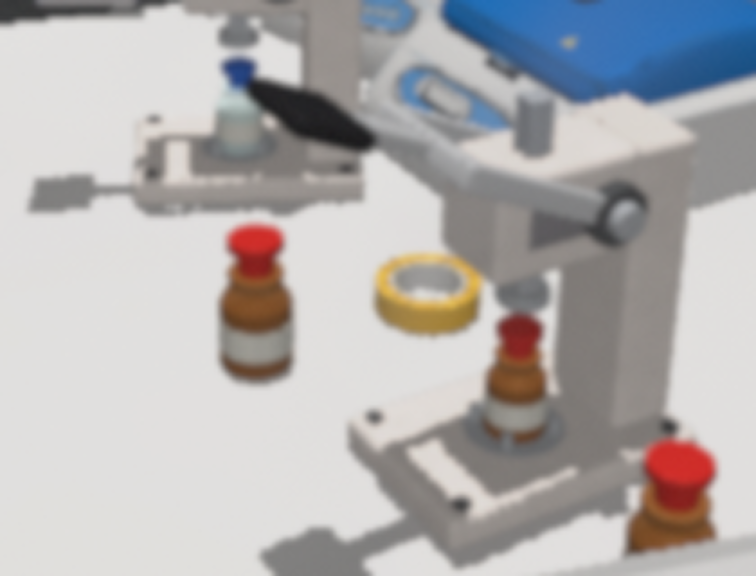

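The crop confirms it: the near press holds the small amber vial with the red stopper, its top at about (359,307) in the full picture. The far press holds the clear/blue one, and the two loose amber vials are larger. The plate is at (0.473,-0.121,0.220), with the lever yaw about 12°. Next I'll raise the arm clear, shut the fingers and move above the plate.

```bash
cat >> h.py <<'E'
yaw=np.radians(12); D=np.array([np.cos(yaw),np.sin(yaw),0]); Z=np.array([0,0,1.])
PL=np.array([.473,-.121,.22]); H=PL+.16*np.cos(.45)*D-.16*np.sin(.45)*Z
def tip(q,extra=0):
    e=.45-q; return H-.16*np.cos(e)*D+.16*np.sin(e)*Z+.006*(np.sin(e)*D+np.cos(e)*Z)+extra*Z
def rot(s): # y down, z across
    z=s*np.array([-D[1],D[0],0]); y=-Z; return np.column_stack([np.cross(y,z),y,z])
E
python3 - <<'E'
from h import *
s=env.sense(); p=np.array(s['ee_pos'])
effector.grasp(5)
env.movel(p+[0,0,.2],rate=.3)
j0=np.array(env.sense()['joint_positions'])
best=None
for sg in(1,-1):
    a=solver.inverse_kinematics(tip(0,.1),rot(sg)); b=solver.inverse_kinematics(tip(.8),rot(sg))
    print(sg,None if a is None else np.round(a,2),None if b is None else np.round(b,2))
    if a is not None and b is not None and (best is None or np.abs(a-j0).sum()<best[0]): best=(np.abs(a-j0).sum(),sg)
print(best); R=rot(best[1])
env.reach(tip(0,.2),R); env.movel(tip(0,.05),rate=.2)
s=env.sense();print(s['t'],s['ee_pos'],tip(0,.05),s['wrist_force'],s['gripper_width'])
open('sg','w').write(str(best[1]))
a,b=snap('side','s2.png'),snap('top','t2.png')
i=np.hstack([a[0][120:420,180:480],b[0][120:420,230:530]]); cv2.imwrite('pics/m2.png',i[:,:,::-1])
E
```

```text
1 [-0.6   0.08  0.84  1.88 -0.06  1.2   2.05] [-0.34  0.4   0.63  2.13 -0.35  0.72  2.31]
-1 [-0.62  0.08  0.87  1.89 -0.07  1.2  -1.09] [-0.58  0.5   0.97  2.14 -0.59  0.79 -0.59]
(np.float64(3.62566725517576), -1)
6.3083 [ 0.47626754 -0.12063494  0.27626819] [ 0.47555276 -0.12045739  0.27540268] [0.4963454  0.44199787 0.01974323] 0.0011298594694500081
```

View pics/m2.png

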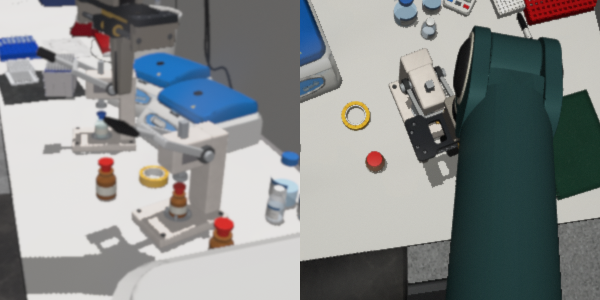

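```bash
python3 - <<'E'
from h import *
print(proj('side',env.sense()['ee_pos']),proj('side',PL))
p=cv2.imread('pics/s2.png');cv2.imwrite('pics/c2.png',cv2.resize(p[110:290,220:420],None,fx=3.3,fy=3.3,interpolation=cv2.INTER_CUBIC))
E
```

```text
[301.70585138 211.31128071] [299.36810799 246.26811176]
```

View pics/c2.png

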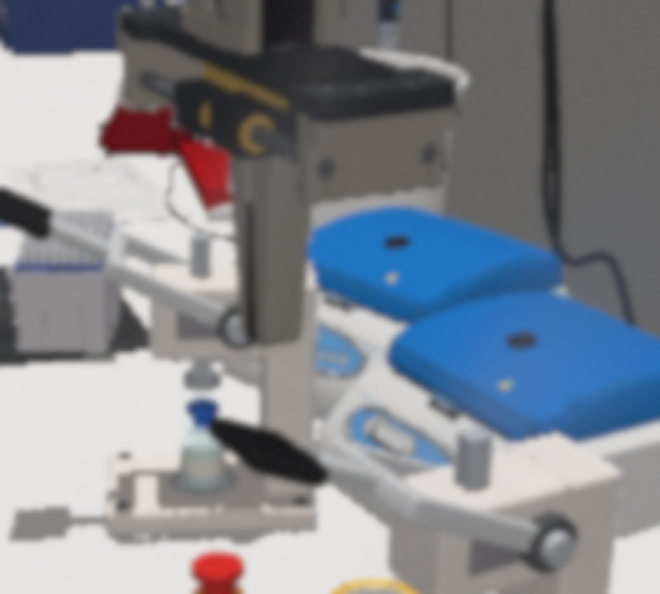

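The fingertip is at side (301,213), straight above the plate at (300,246). I'll check how far the body extends along the lever before I go down.

```bash
python3 - <<'E'
from h import *
p,d=viewer.read_camera('side'); c=np.array(env.sense()['ee_pos']); L=np.array([-D[1],D[0],0]); P=[]
for v in range(60,240,2):
    for u in range(230,400,2):
        if d[v,u]>0:
            X=unproj('side',u,v,d[v,u])-c
            if np.linalg.norm(X[:2])<.2 and X[2]>-.02: P.append([X@D,X@L,X[2]])
P=np.array(P)
for lo in np.arange(-.02,.2,.02):
    q=P[(P[:,2]>=lo)&(P[:,2]<lo+.02)]
    if len(q): print(lo.round(2),len(q),q.min(0).round(3),q.max(0).round(3))
E
```

```text
Traceback (most recent call last):
  File "h.py", line 8, in unproj
    c=viewer.camera_info(n); q=np.linalg.inv(np.array(c['intrinsics']))@[u,v,1]*d; return np.array(c['rotation'])@[q[0],-q[1],-q[2]]+c['eye']
ValueError: time passes only in moves, steps and waits
```

```bash
python3 - <<'E'
from h import *
p,d=viewer.read_camera('side'); c=np.array(env.sense()['ee_pos']); L=np.array([-D[1],D[0],0])
ci=viewer.camera_info('side'); K=np.array(ci['intrinsics']); Rm=np.array(ci['rotation'])
v,u=np.mgrid[40:240,220:420]; dd=d[40:240,220:420]; m=dd>0
q=np.linalg.inv(K)@np.array([u[m],v[m],np.ones(m.sum())])*dd[m]
X=(Rm@(q*np.array([[1],[-1],[-1]]))).T+ci['eye']-c
X=X[(np.linalg.norm(X[:,:2],axis=1)<.16)&(X[:,2]>-.02)]; P=np.c_[X@D,X@L,X[:,2]]
for lo in np.arange(-.02,.2,.02):
    q=P[(P[:,2]>=lo)&(P[:,2]<lo+.02)]
    if len(q): print(lo.round(2),len(q),np.percentile(q,3,axis=0).round(3),np.percentile(q,97,axis=0).round(3))
print(env.sense()['t'])
E
```

```text
-0.02 5 [-0.01  -0.008 -0.   ] [ 0.003 -0.002 -0.   ]
0.0 224 [-0.011 -0.014  0.001] [0.008 0.011 0.019]
0.02 269 [-0.011 -0.016  0.021] [0.008 0.012 0.039]
0.04 314 [-0.012 -0.018  0.041] [0.008 0.014 0.059]
0.06 300 [-0.012 -0.019  0.061] [0.006 0.016 0.079]
0.08 730 [-0.032 -0.087  0.085] [0.026 0.081 0.1  ]
0.1 1554 [-0.032 -0.092  0.101] [0.025 0.081 0.119]
0.12 1796 [-0.031 -0.094  0.121] [0.023 0.082 0.139]
0.14 729 [-0.021 -0.017  0.141] [0.021 0.037 0.159]
0.16 683 [-0.033 -0.035  0.161] [0.023 0.031 0.18 ]
0.18 900 [-0.037 -0.036  0.181] [0.022 0.008 0.199]
6.5083
```

The body reaches only about ±37 mm along the lever, so it clears the head. Now I'll push along the arc and watch the force.

```bash
python3 - <<'E'
from h import *
env.movel(tip(0,.012),rate=.1)
for q in [.1,.2,.3,.4,.5,.6,.68,.74]:
    try: env.movel(tip(q,.003),rate=.06)
    except env.PlanningError as e: print('plan',e);break
    s=env.sense(); print(q,round(s['t'],2),np.round(s['ee_pos'],4),np.round(s['wrist_force'],1))
    if np.linalg.norm(s['wrist_force'])>30: break
snap('side','s3.png')
p=cv2.imread('pics/s3.png');cv2.imwrite('pics/c3.png',cv2.resize(p[200:380,240:440],None,fx=3.3,fy=3.3,interpolation=cv2.INTER_CUBIC))
E
```

```text
0.1 7.6 [ 0.4689 -0.1223  0.214 ] [-1.2 -0.8  4. ]
0.2 8.02 [ 0.4645 -0.123   0.1992] [ 1.2 -0.7  3. ]
0.3 8.43 [ 0.4604 -0.1237  0.1835] [ 1.6 -1.5  4.8]
0.4 8.85 [ 0.4581 -0.1243  0.1677] [ 1.4 -1.6  5.4]
0.5 9.27 [ 0.4572 -0.1245  0.1517] [ 0.5 -2.   5.7]
0.6 9.68 [ 0.4579 -0.1243  0.1357] [ 0.3 -2.2  6.9]
0.68 10.05 [ 0.4596 -0.1239  0.123 ] [-1.7 -1.8  6.1]
0.74 10.36 [ 0.4616 -0.1234  0.1136] [-1.1 -1.5  7.1]
```

View pics/c3.png

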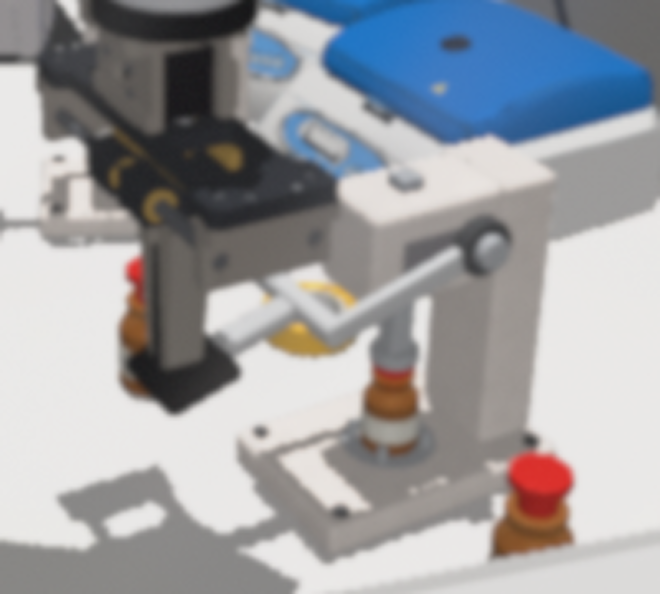

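The ram is on the stopper and the finger is centred on the plate. I'll continue in small steps until the force shows the stop.

```bash
python3 - <<'E'
from h import *
b=tip(.8,.003)
for k,dz in enumerate([.004,.002,0,-.0015,-.003,-.0045,-.006,-.0075,-.009,-.0105,-.012]):
    env.movel(b+[0,0,dz],rate=.03); env.pause(.15)
    s=env.sense(); f=s['wrist_force']; print(dz,round(s['t'],2),np.round(s['ee_pos'],4),np.round(f,1))
    if f[2]>22: break
env.pause(.3); print(env.sense()['wrist_force'])
snap('side','s4.png')
p=cv2.imread('pics/s4.png');cv2.imwrite('pics/c4.png',cv2.resize(p[200:380,240:440],None,fx=3.3,fy=3.3,interpolation=cv2.INTER_CUBIC))
E
```

```text
0.004 10.9 [ 0.463  -0.123   0.1083] [-4.2 -2.2  6.1]
0.002 11.3 [ 0.4635 -0.1229  0.1064] [-2.6 -2.3  6.9]
0 11.7 [ 0.464  -0.1228  0.1046] [-1.5 -1.9  6.2]
-0.0015 12.1 [ 0.4644 -0.1228  0.1032] [-1.7 -1.9  7.4]
-0.003 12.5 [ 0.4646 -0.1227  0.1024] [-3.5 -0.4 16.6]
-0.0045 12.9 [ 0.4648 -0.1227  0.1018] [-5.8  0.1 26.5]
[-5.90082476 -0.10045488 27.13784546]
```

View pics/c4.png

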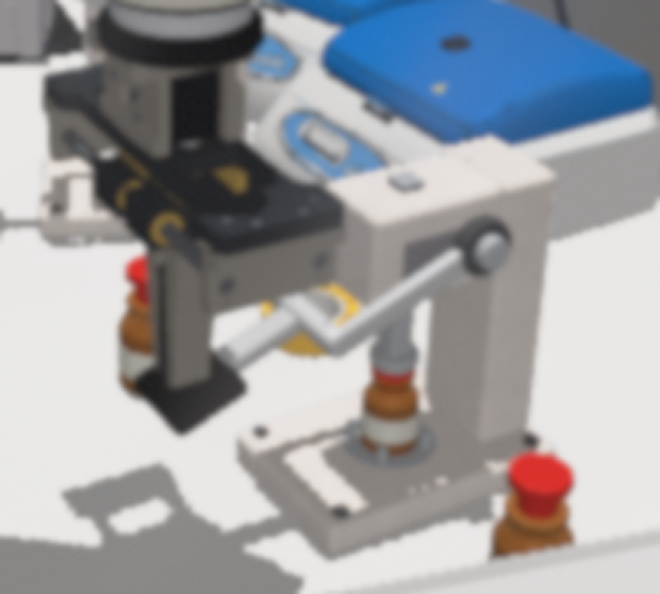

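The force jumped from 7 to 27 N at tip z ≈ 0.102. That matches the predicted stop, and the body is clear of the head. Now I'll let the lever up along the arc and then retreat.

```bash
python3 - <<'E'
from h import *
for q in [.7,.5,.3,.1,0]: env.movel(tip(q,.003),rate=.1); print(np.round(env.sense()['wrist_force'],1))
env.movel(tip(0,.03),rate=.1); env.movel(tip(0,.18),rate=.2); env.pause(.5)
s=env.sense();print(s['t'],s['wrist_force'])
snap('side','s5.png')
for r in tip_of('side','plate_a'): print(np.round(r['at'],3),r['score'])
for r in search_frame('side','stopper_a'): print(np.round(r['at'],3),r['score'],proj('side',r['at']))
p=cv2.imread('pics/s5.png');cv2.imwrite('pics/c5.png',cv2.resize(p[160:380,200:440],None,fx=3,fy=2.7,interpolation=cv2.INTER_CUBIC))
E
```

```text
[-1.7 -1.4  6.8]
[-1.1 -2.2  5.7]
[ 1.2 -1.2  4.2]
[0.8 0.1 2.9]
[0.  1.  2.1]
17.125 [ 0.0254404   0.17771963 -0.23955746]
[ 0.472 -0.121  0.219] 0.6
[ 0.614 -0.216  0.08 ] 0.8 [402.93752189 342.46589278]
[0.486 0.018 0.078] 0.72 [285.92979222 282.10547296]
[ 0.589 -0.099  0.069] 0.57 [358.89042608 310.936934  ]
```

View pics/c5.png

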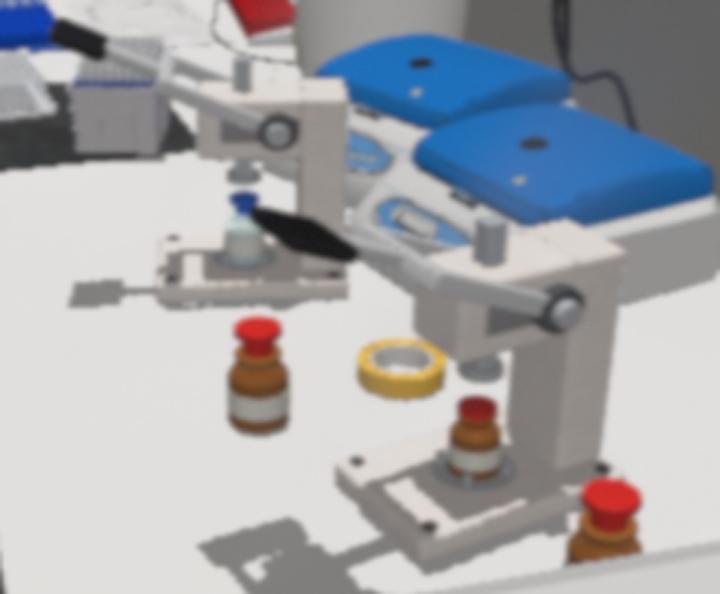

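The stopper now sits flush and about 10 mm lower. The lever is back at rest, the other press hasn't moved, and the robot is clear.

```bash
python3 -c "
from h import *
print(workorder.finish_job())"
```

```text
the job is handed in; nothing more can be done
None
```

I seated the red stopper of the amber vial, let the lever come all the way back up, and handed the job in. It took about 17 s of the 35 s allowed.

- **Push to the stop:** I pushed the lever of the near press down with the shut fingertips. The force stayed near 7 N, then rose to 27 N at a tip height of about 0.102 m, where the stop was expected. That was under the force limits.
- **Stopper:** it dropped from about 0.079 to 0.069 m and looks flush in the vial in the last picture.
- **Lever:** the network puts the plate back at (0.472, -0.121, 0.219), within about 1 mm of where it started.
- **Other press:** the far press with the blue stopper was never touched, and its lever is still up in the last picture.
- **Robot:** it stands clear of everything, about 0.18 m above the plate, with the wrist force near zero.

No check failed or disagreed. The final stopper depth is known only from the network's reading (good to about 4 mm), the picture and the force at the stop.

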